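# Arm the desktop router and hold its run lever

### The job

Get the desktop router's control box ready for a test run: plug the relay module fully home into the rectangular socket on top of the box and let go of it. Then flip the upright safety catch over to the side, away from the socket, until it lies down, and only after that pull the sprung T-lever it guards towards the robot as far as it goes. Finish holding the lever there with the gripper, without letting go, and leave the tape roll, step clamp and screwdriver alone.

Things in the scene. Friction and masses are not known exactly. Their poses are not given: they have to be found in the camera images.
- control_box: Fixed aluminium control box, 200 (x) x 280 (y) x 60 (z) mm, flat top. Origin at the centre of its underside, on the table; z up; its -x side faces the robot, turned by up to about 20 degrees about vertical. 'Box axes' below means this frame. The socket is in the right (-y) half of its top, the catch and lever in the left (+y) half.
- socket (a point): Centre of the socket's mouth in the top face of the box, at box (0, -85, 60) mm. Rectangular blind hole 24 mm along box x by 34 mm along box y, 21 mm deep, edge chamfered 2 mm all round, with a flush black surround 40 x 52 mm. Axes as the box.
- relay: Loose black relay module standing upright, 84-168 g. Body 36 (x) x 50 (y) x 46 (z) mm, from 18 to 64 mm above its underside; below it a grey plug 22 (x) x 32 (y) x 18 mm long, slightly tapered foot. Origin: centre of the plug's underside, z up. Fits the socket with its x along box x (either way round); home, the black body's underside rests on the box top. Grip it across its 36 mm sides.
- relay_seat (a point): Point on the relay module's axis in the plane of the shoulder (underside of the black body), 18 mm above the module's origin; it coincides with the socket point when the module is home. Axes as the module.
- catch_top (a point): Middle of the round thumb bar (12 mm dia, 34 mm long along box x) on top of the safety catch: a steel arm 13 mm (box x) x 8 mm (box y), under the bar's robot-side end, upright in front of the lever, hinged at its foot, 50 mm below this point. Upright it blocks the lever after about 0.25 rad. Push it over from its -y side towards box +y, away from the socket; 0.5 N, stays where put.
- catch_hinge (a point): Hinge of the catch, at box (-5, 65, 66) mm, turning about a line along box x. Axes as the box.
- catch (a joint): Angle of the safety catch, rad: 0 upright (guarding; starts at 0 to 0.12), growing as it tips towards box +y, up to 1.45 (lying on its side, its stop).
- lever_grip (a point): Middle of the T-lever's grip bar: round black bar 16 mm dia, 100 mm long, always along box y, on a 12 mm dia steel stem; the bar's centre is 80 mm from the pivot. At rest it leans away from the robot, the bar's centre at box (46, 65, 126) mm. The stem meets the bar's middle from below: grip the bar beside it (20 mm or more off the middle) or hook it from behind.
- lever_hinge (a point): The lever's pivot, at box (0, 65, 60) mm. Axes as the box.
- lever (a joint): Angle of the lever, rad: 0 at rest, leaning 0.61 rad from vertical to box +x; grows as the bar is pulled towards the robot (box -x), upright at 0.61, stop at 0.95, where the bar's centre is at box (-27, 65, 135) mm. A spring returns it to 0 when let go: about 1 N at the bar to start, 5 N at the stop.
- tape_roll: Loose paper tape roll lying flat, 72 mm outside and 52 mm inside diameter, 24 mm high; bystander. Origin at the centre of its underside.
- step_clamp: Loose steel step clamp, 60 (x) x 30 (y) mm, three steps, 32 mm high; bystander. Origin at the centre of its underside.
- screwdriver: Loose screwdriver with yellow handle, 200 mm long along its x, 26 mm thick; bystander. Origin under its middle, on the table.
There are look-alikes about, which are no part of the job. What is meant by the relay is not red, and is the smaller of those in its own colour.

How it is judged:
By the outcome, as a careful person would: the job done as asked, in the order asked, and still so for the second after the job is handed in, while the arm keeps its last pose, push and grip.
It also fails if it takes over 58 s, if anything falls off the work surface, if the arm or the gripper's body presses on something with over 40 N, if the wrist force passes 120 N, or if a joint passes its speed limit or range.

### The arm

A 6-joint arm with a two-finger parallel gripper is mounted at the origin on the work surface. World frame = base frame: x ahead of the robot, y to its left, z up, the work surface at z = 0. Lengths are in m, angles in rad, forces in N, time in s.
With the tool pointing down it reaches from about 0.325 to 0.9 m from the base axis. Payload 6.1 kg.
Tool frame: the origin (TCP) lies on the mounting face of the last link; the fingertips stand 182 mm ahead of it and the grasp point (between the pads) lies 164 mm ahead of it; z points along the fingers, y is the line along which they close (so a half turn about z gives the same grasp; the last joint's range is limited). The gripper opens to 87 mm and grips with 3 to 60 N. Pads are 19 mm wide; open, the fingers measure 117 mm over their backs; the gripper's body (75 mm by 190 mm) begins 51 mm behind the grasp point.
Start: joints at [-1.425, 0.22, 1.526, -0, 1.395, -0.126], TCP at [0.168, -0.602, 0.405] pointing down, gripper open.
Joint ranges: [-2.98, 2.98], [-0.91, 2.08], [0.09, 2.57], [-1.24, 4.39], [0.2, 2.65], [-2.68, 2.68]. Speed limits (rad/s): [2.57, 2.57, 3.01, 3.14, 3.14, 3.14].

### API

Orientations are given as a rotation vector (axis times angle).
In Python, from plant import bot gives the robot as it stands.
- The arm moves only by the shell command python3 -m inch 'ROWS' [FORCE]. ROWS is text: rows parted by semicolons, each of 5 numbers parted by spaces: the shift along the tool's x, y, z in m, then the turn about the tool's z in degrees, then the finger opening in m, from 0 to 0.087. In form: x y z roll fingers; .... A call has 1 to 5 rows; each row shifts and turns the commanded pose from where the row before left it, along the tool's axes as they then stand; what a row does not reach is not made up. A row lasts 1/12 s, in which the tool goes at most 41.7 mm and 7.16 degrees, less where a joint would pass 70% of its speed; a pose out of reach is approached as far as the arm can. A call is refused whole if a number of a shift passes 0.0417 or a number of a turn 7.16, either way. A call with a gripper value outside its range is refused whole. The fingers move at their own pace and stop on an object; FORCE is the grip in N (left out, the last holds). Time passes only in rows, so rows that do not move let the fingers close. It gives the time, the measured TCP pose, the force, the opening and the grip force at its end, in the units of the state.
- bot.sense(): the state, without advancing time (a new reading comes with each control period).
- bot.capture(name): name is "side" or "top" or "wrist"; returns a dict with "pixels" (400x640x3 uint8, red, green, blue), "depth" (400x640 float32, m along the optical axis (not along the pixel's ray), 0 where there is no reading), "mtx" (3x3 intrinsics, pixels), "rvec" (rotation vector, rad) and "tvec" (3), from world to camera coordinates, as OpenCV has them; the wrist camera has in their place "hand_eye" (4x4, takes a point from camera to tool coordinates, whose origin is the TCP and whose axes are the flange's). Camera axes: x right, y down, z forward; pixel columns grow to the right and rows downward; lengths in m; the calibration is good to about 2 mm. A picture is of the moment at which its call begins: read the wrist's pose just before it.
- bot.close_job(): hands the job in; it is judged then, once.
Trained networks look in a picture, given as the dict that the camera call returned (one of the last four; its "shot" number tells which), for a name from the list of things; names that differ only in an ending like _2 or _b are one class to them, and where a whole thing is asked for, a point or a joint stands for the part that bears it (a point fixed in the world has none). Each returns a list of dicts, best first, with "score" (0 to 1); they miss things now and then, are a little off and sometimes report something else, mostly with a low value. They report only what shows in the picture. A call takes as long as a camera call. They do not tell look-alikes from the thing itself.
- bot.boxes_of(picture, thing): "at" ([x, y, z] in m, in world coordinates, good to about 4 mm: the middle of the surface that is visible of it).
- bot.outline_of(picture, thing): "region" (400x640 bool, what is visible of it).
The state is a dict: "time": time; "joint_pos": joint angles; "dq": joint speeds; "joint_efforts": joint torques, N m; "tcp_pos": TCP position; "ee_rot": TCP orientation; "contact_force": force on the tool from outside, world axes, zero at the start; "moment": the same for the moment, N m; "opening": finger opening in m; "gripper_force": force on a finger pad.
Only numpy, scipy, OpenCV 4.12 (cv2) and the standard library are available. Lean on these libraries where they do the work, as an engineer would, in place of code of your own. Each camera call takes 0.05 s, during which the arm holds its last target. There are 200 camera calls.

## Working session

There is one attempt and no reset: what is moved stays moved. The work goes in short steps, Python scripts to look and compute and a shell command to move; the robot and the scene stay as the last step left them, time stands still between calls to the robot, and variables do not carry over. Pictures are saved under pics/ and viewed, at most 10 in all, crops included, and the job is handed in when it is done.

```bash
mkdir -p pics
cat > h.py <<'E'
import numpy as np, cv2
from scipy.spatial.transform import Rotation as R
from plant import bot
def world(p,uv=None):
    """world points for all pixels (400x640x3)"""
    d=p["depth"];v,u=np.mgrid[0:400,0:640];K=p["mtx"]
    c=np.stack([(u-K[0,2])/K[0,0]*d,(v-K[1,2])/K[1,1]*d,d],-1)
    if "hand_eye" in p:
        T=np.array(p["hand_eye"]);s=p["_s"]
        t=c@T[:3,:3].T+T[:3,3]
        return t@R.from_rotvec(s["ee_rot"]).as_matrix().T+np.array(s["tcp_pos"])
    M=cv2.Rodrigues(np.array(p["rvec"],float))[0]
    return (c-np.array(p["tvec"]).ravel())@M
def cap(n):
    s=bot.sense();p=bot.capture(n);p["_s"]=s;return p
def raw(p): return {k:v for k,v in p.items() if k!="_s"}
def save(p,n): cv2.imwrite("pics/"+n,p["pixels"][:,:,::-1])
E
python3 - <<'E'
from h import *
for n in("top","side"):
    p=cap(n);save(p,n+"0.png")
    W=world(p)
    for t in("control_box","relay","catch_top","lever_grip","tape_roll","step_clamp","screwdriver"):
        for r in bot.outline_of(raw(p),t)[:4]:
            m=r["region"]&(p["depth"]>0);q=W[m]
            if len(q)<5: continue
            v,u=np.where(m)
            print(n,t,round(r["score"],2),len(q),[int(u.mean()),int(v.mean())],np.median(q,0).round(3),"zmax",np.percentile(q[:,2],98).round(3))
E
```

```text
top control_box 0.87 8334 [228, 188] [0.579 0.145 0.059] zmax 0.129
top relay 0.92 324 [415, 223] [ 0.498 -0.339  0.063] zmax 0.068
top relay 0.87 339 [450, 219] [ 0.51  -0.43   0.063] zmax 0.068
top relay 0.82 719 [440, 258] [ 0.409 -0.394  0.087] zmax 0.093
top relay 0.33 8479 [228, 188] [0.579 0.146 0.059] zmax 0.129
top catch_top 0.42 126 [200, 193] [0.556 0.208 0.108] zmax 0.124
top catch_top 0.25 8502 [228, 188] [0.579 0.146 0.059] zmax 0.129
top lever_grip 0.81 302 [195, 172] [0.607 0.215 0.129] zmax 0.135
top tape_roll 0.67 332 [361, 195] [ 0.576 -0.205  0.022] zmax 0.029
top step_clamp 0.87 254 [365, 257] [ 0.411 -0.214  0.023] zmax 0.035
top step_clamp 0.73 8367 [228, 188] [0.578 0.146 0.059] zmax 0.129
top screwdriver 0.56 387 [443, 154] [ 0.697 -0.428  0.021] zmax 0.028
side control_box 0.9 8907 [278, 285] [0.578 0.181 0.061] zmax 0.132
side relay 0.87 298 [345, 129] [ 0.512 -0.427  0.056] zmax 0.071
side relay 0.73 559 [376, 138] [ 0.407 -0.383  0.079] zmax 0.095
side relay 0.69 317 [344, 150] [ 0.499 -0.331  0.057] zmax 0.071
side relay 0.48 8709 [278, 284] [0.579 0.18  0.061] zmax 0.132
side catch_top 0.45 8824 [278, 284] [0.578 0.178 0.061] zmax 0.132
side lever_grip 0.92 403 [261, 289] [0.604 0.217 0.131] zmax 0.137
side tape_roll 0.78 384 [311, 185] [ 0.577 -0.201  0.021] zmax 0.03
side step_clamp 0.85 282 [367, 189] [ 0.409 -0.214  0.022] zmax 0.037
side step_clamp 0.17 8731 [278, 284] [0.578 0.18  0.061] zmax 0.132
side screwdriver 0.68 192 [288, 128] [ 0.702 -0.429  0.025] zmax 0.031
side screwdriver 0.36 8726 [278, 284] [0.579 0.18  0.061] zmax 0.132
```

View pics/top0.png

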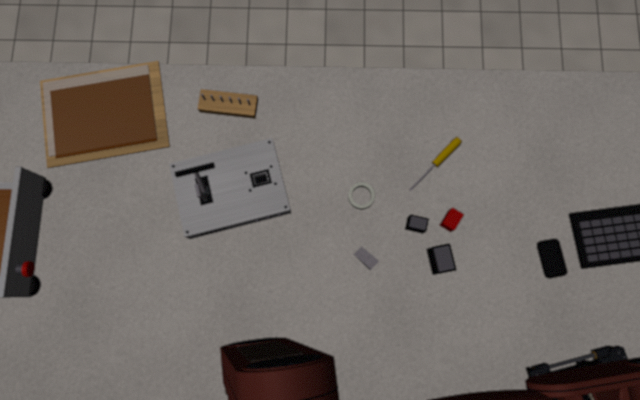

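Run:
```python
import cv2
a=cv2.imread("pics/top0.png")[180:300,370:490]
cv2.imwrite("pics/crop0.png",cv2.resize(a,None,fx=5,fy=5,interpolation=cv2.INTER_CUBIC))
```

```text
(no output)
```

View pics/crop0.png

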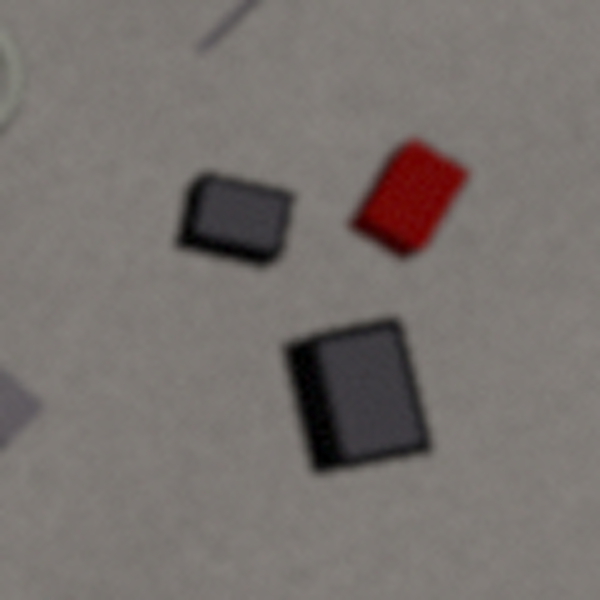

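The loose relay-like things are the small black one (415,223), the red one (450,219) and the larger black one (440,258). The crop confirms that (415,223) is the relay: it is not red, and it is the smaller black one. The box is at (230,188), turned about +13°, with its socket at (261,178).

```bash
cat >> h.py <<'E'
def rect(P):
    """min-area rectangle of xy points: centre, sizes, angle (deg) of the longer side from world +y, in -90..90"""
    (c,s,a)=cv2.minAreaRect((P[:,:2]*1000).astype(np.float32))
    b=cv2.boxPoints((c,s,a));e=[b[1]-b[0],b[2]-b[1]];e=max(e,key=np.linalg.norm)
    ang=np.degrees(np.arctan2(-e[0],e[1]));ang=(ang+90)%180-90
    return np.round(np.array(c)/1000,4),sorted(s),round(ang,2)
E
python3 - <<'E'
from h import *
s=bot.sense();print(s["tcp_pos"],s["ee_rot"],s["time"]);print(R.from_rotvec(s["ee_rot"]).as_matrix().round(3))
for n in("top","side"):
    p=cap(n);W=world(p);X,Y,Z=W[...,0],W[...,1],W[...,2];ok=p["depth"]>0
    m=ok&(Z>.05)&(Z<.068)&(abs(X-.58)<.2)&(abs(Y-.15)<.22)
    print(n,"box",rect(W[m]),np.median(Z[m]))
    m=ok&(Z>.057)&(Z<.072)&(abs(X-.498)<.045)&(abs(Y+.339)<.045)
    print(n,"relay",rect(W[m]),np.median(Z[m]))
    for r in bot.outline_of(raw(p),"lever_grip")[:1]:
        m=r["region"]&ok&(Z>.11);print("lever",rect(W[m]),np.percentile(Z[m],95))
E
```

```text
[ 0.16778816 -0.60206262  0.40480273] [ 3.11251294e+00  4.25629756e-01 -1.47832561e-05] 0.8
[[ 0.963  0.268  0.   ]
 [ 0.268 -0.963 -0.   ]
 [-0.     0.    -1.   ]]
top box (array([0.5869, 0.1475]), [202.74795532226562, 280.80572509765625], np.float32(15.88)) 0.05915677860753099
top relay (array([ 0.5002, -0.3429]), [37.001983642578125, 49.96451950073242], np.float32(-11.75)) 0.06349580375930508
lever (array([0.5946, 0.2169]), [53.247100830078125, 100.90341186523438], np.float32(15.22)) 0.135000856997233
side box (array([0.5856, 0.1442]), [200.9246063232422, 285.323974609375], np.float32(15.79)) 0.06148249963622693
side relay (array([ 0.499 , -0.3443]), [36.43534851074219, 55.59609603881836], np.float32(-11.41)) 0.06608977466075318
lever (array([0.6067, 0.2188]), [26.409862518310547, 100.22303771972656], np.float32(16.39)) 0.1365919137098233
```

```bash
python3 -m inch '0.032 -0.0134 0 0 0.087;0.032 -0.0134 0 0 0.087;0.032 -0.0134 0 0 0.087;0.032 -0.0134 0 0 0.087;0.032 -0.0134 0 0 0.087' >/dev/null
python3 -m inch '0.032 -0.0134 0 0 0.087;0.032 -0.0134 0 0 0.087;0.032 -0.0134 0 0 0.087;0.032 -0.0134 0 0 0.087;0.032 -0.0134 0 0 0.087'
python3 -m inch '0.032 -0.0134 0 0 0.087;0.032 -0.0134 0 0 0.087;0 0 0 -7 0.07;0 0 0 -7 0.07;0 0 0 -7 0.07' >/dev/null
python3 -m inch '0 0 0 -7 0.07;0 0 0 -7 0.07;0 0 0 -7 0.07;0 0 0 -7 0.07;0 0 0 -7 0.07'
python3 -m inch '0 0 0 -7 0.07;0 0 0 0 0.07;0 0 0 0 0.07'
python3 - <<'E'
from h import *
p=cap("wrist");save(p,"w1.png");W=world(p);X,Y,Z=W[...,0],W[...,1],W[...,2];ok=p["depth"]>0
s=p["_s"];M=R.from_rotvec(s["ee_rot"]).as_matrix();print(s["tcp_pos"],np.degrees(np.arctan2(M[1,0],M[0,0])))
m=ok&(Z>.055)&(Z<.072)&(abs(X-.4997)<.045)&(abs(Y+.3432)<.045)
r=rect(W[m]);print(r,np.median(Z[m]))
print("tool delta",M.T@np.array([r[0][0]-s["tcp_pos"][0],r[0][1]-s["tcp_pos"][1],0]))
E
```

```text
time: 1.83
tcp_pos: [0.4412, -0.3858, 0.405]
ee_rot: [3.112, 0.426, 0.0]
contact_force: [0.6, -0.3, -0.1]
opening: 0.087
gripper_force: 0.0
time: 2.67
tcp_pos: [0.4945, -0.344, 0.4048]
ee_rot: [2.543, 1.845, 0.0]
contact_force: [-0.3, -0.9, -0.3]
opening: 0.0704
gripper_force: 0.0
time: 2.92
tcp_pos: [0.4945, -0.3441, 0.4048]
ee_rot: [2.435, 1.985, 0.0]
contact_force: [0.2, -1.1, 0.6]
opening: 0.0698
gripper_force: 0.0
[ 0.49452425 -0.34406004  0.40476254] 78.36226782065421
(array([ 0.501 , -0.3437]), [35.28067398071289, 49.677284240722656], np.float32(-12.13)) 0.06477953833437533
tool delta [1.65894620e-03 6.26999496e-03 4.55608057e-07]
```

View pics/w1.png

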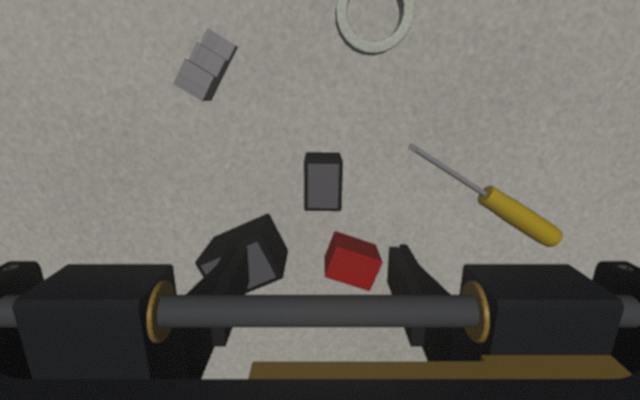

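Relay at (323,186), aligned with the fingers, and the larger black one and red one are clear of them. Descending.

```bash
python3 -m inch '0.0015 0.006 0.03 0 0.07;0 0 0.03 0 0.07;0 0 0.03 0 0.07;0 0 0.03 0 0.07;0 0 0.03 0 0.07' 
python3 -m inch '0 0 0.02 0 0.07;0 0 0.02 0 0.07;0 0 0 0 0.07;0 0 0 0 0.02;0 0 0 0 0.02' 30
python3 -m inch '0 0 0 0 0.02;0 0 0 0 0.02;0 0 0 0 0.02;0 0 0 0 0.02;0 0 0 0 0.02' 30
```

```text
time: 3.38
tcp_pos: [0.5007, -0.3437, 0.2536]
ee_rot: [2.435, 1.985, 0.0]
contact_force: [1.1, -0.3, -0.2]
opening: 0.07
gripper_force: 0.0
time: 3.8
tcp_pos: [0.5012, -0.3442, 0.216]
ee_rot: [2.432, 1.987, 0.0]
contact_force: [0.4, -0.4, 1.3]
opening: 0.0628
gripper_force: 0.0
time: 4.22
tcp_pos: [0.5009, -0.344, 0.2156]
ee_rot: [2.431, 1.988, 0.0]
contact_force: [-0.9, 0.6, 2.1]
opening: 0.0359
gripper_force: 29.5
```

```bash
python3 -m inch '0 0 -0.03 0 0.02;0 0 -0.03 0 0.02;0 0 -0.03 0 0.02;0 0 -0.03 0 0.02;0 0 -0.025 0 0.02' 
python3 -m inch '0.0333 0.0067 0 0 0.02;0.0333 0.0067 0 0 0.02;0.0333 0.0067 0 0 0.02;0.0333 0.0067 0 0 0.02;0.0333 0.0067 0 0 0.02' >/dev/null
python3 -m inch '0.0333 0.0067 0 0 0.02;0.0333 0.0067 0 0 0.02;0.0333 0.0067 0 0 0.02;0.0333 0.0067 0 0 0.02;0.0333 0.0067 0 0 0.02' >/dev/null
python3 -m inch '0 0 0 -6.8 0.02;0 0 0 -6.8 0.02;0 0 0 -6.8 0.02;0 0 0 -6.8 0.02;0 0 0 0 0.02'
python3 -m inch '0 0 0 0 0.02;0 0 0 0 0.02'
python3 - <<'E'
from h import *
p=cap("wrist");save(p,"w2.png");W=world(p);X,Y,Z=W[...,0],W[...,1],W[...,2];ok=p["depth"]>0
s=p["_s"];M=R.from_rotvec(s["ee_rot"]).as_matrix();print(s["tcp_pos"],np.degrees(np.arctan2(M[1,0],M[0,0])))
m=ok&(Z>.03)&(Z<.045)&(abs(X-.609)<.025)&(abs(Y-.064)<.025)
print("hole",m.sum(),rect(W[m]) if m.sum()>5 else "", np.median(Z[m]))
# socket surround by darkness on the box top
g=cv2.cvtColor(p["pixels"],cv2.COLOR_RGB2GRAY)
m=ok&(Z<.068)&(g<70)&(abs(X-.609)<.045)&(abs(Y-.064)<.045)
n,l,st,_=cv2.connectedComponentsWithStats(m.astype(np.uint8));k=1+st[1:,4].argmax()
print("surround",st[k],rect(W[(l==k)&(Z>.05)]))
m=ok&(Z>.055)&(Z<.064)&(abs(X-.59)<.2)&(abs(Y-.12)<.22);print("box",rect(W[m]),np.median(Z[m]))
E
```

```text
time: 4.63
tcp_pos: [0.5007, -0.3438, 0.362]
ee_rot: [2.431, 1.988, 0.0]
contact_force: [1.2, -1.5, -0.9]
opening: 0.0363
gripper_force: 29.5
time: 5.88
tcp_pos: [0.6322, -0.0304, 0.3593]
ee_rot: [-1.89, -2.509, 0.001]
contact_force: [-0.9, -0.1, 0.1]
opening: 0.0358
gripper_force: 29.5
time: 6.05
tcp_pos: [0.6322, -0.0307, 0.3596]
ee_rot: [-1.9, -2.502, 0.0]
contact_force: [-0.6, 0.2, -0.5]
opening: 0.0361
gripper_force: 29.5
[ 0.63223651 -0.03069306  0.35958025] 105.56672846658036
hole 1424 (array([0.6101, 0.0646]), [24.051328659057617, 34.21742630004883], np.float32(15.38)) 0.04053177050721676
surround [ 295   33   54   74 1613] (array([0.6101, 0.0648]), [38.57849884033203, 50.43817901611328], np.float32(15.71))
box (array([0.6111, 0.0605]), [102.11505889892578, 200.69381713867188], np.float32(-74.46)) 0.06053930460851281
```

View pics/w2.png

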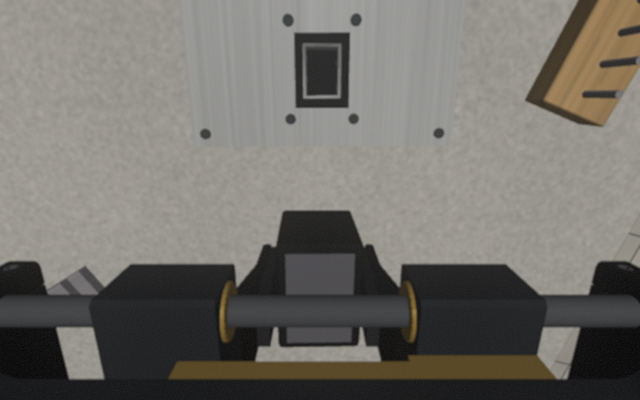

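The socket mouth is at (322,70) and fits the given sizes. The relay is in the hand at (320,290), so I will measure its offset there.

Run:
```python
from h import *
p=cap("wrist");W=world(p);ok=p["depth"]>0;s=p["_s"];M=R.from_rotvec(s["ee_rot"]).as_matrix()
T=(W-np.array(s["tcp_pos"]))@M
x,y,z=T[...,0],T[...,1],T[...,2]
f=ok&(abs(y)<.014)&(x>.015)&(x<.04)
ff=f&(z>.165)&(z<.190);print("front x",np.percentile(x[ff],[10,50,90]),ff.sum(), "zmax",z[f].max())
b=np.polyfit(y[ff],x[ff],1);print("front tilt deg",np.degrees(np.arctan(b[0])))
t=ok&(abs(y)<.03)&(abs(x)<.03)&(z>.14)&(z<.16);print("top z",np.median(z[t]),"x",np.percentile(x[t],[1,99]),"y",np.percentile(y[t],[1,99]))
d=np.array([.6101,.0647,0])-np.array([*s["tcp_pos"][:2],0]);print(M.T@d, s["tcp_pos"])
c=T[(abs(W[...,0]-.6101)<.025)&(abs(W[...,1]-.0647)<.025)&(W[...,2]>.03)&(W[...,2]<.045)]
print("hole in tool y/x",c[:,0].min(),c[:,0].max(),c[:,1].min(),c[:,1].max(), "boxtop z tool",s["tcp_pos"][2]-.0605)
```

```text
front x [0.02369289 0.0239985  0.02429653] 1083 zmax 0.36158908381624444
front tilt deg -0.6674893139540512
top z 0.15061680684261516 x [-0.02465167  0.02422532] y [-0.02668559  0.02824159]
[9.79273558e-02 4.32027538e-03 1.01902701e-05] [ 0.63226976 -0.03078263  0.35964093]
hole in tool y/x 0.08138621271138682 0.11485570273624354 -0.007708651138791061 0.016238429332151298 boxtop z tool 0.2991409301581833
```

```bash
python3 -m inch '0.033 0.0015 0 0 0.02;0.033 0.0014 0 0 0.02;0.0326 0.0014 0 0 0.02;0 0 0.02 0 0.02;0 0 0.02 0 0.02' 
python3 -m inch '0 0 0.02 0 0.02;0 0 0.015 0 0.02;0 0 0 0 0.02;0 0 0 0 0.02;0 0 0 0 0.02' 
python3 -m inch '0 0 0.005 0 0.02;0 0 0.004 0 0.02;0 0 0.003 0 0.02;0 0 0 0 0.02'
```

```text
time: 6.57
tcp_pos: [0.6099, 0.0674, 0.3213]
ee_rot: [1.892, 2.504, 0.004]
contact_force: [-0.6, -0.1, -1.8]
opening: 0.0359
gripper_force: 29.5
time: 6.98
tcp_pos: [0.6102, 0.0653, 0.2859]
ee_rot: [1.896, 2.503, 0.001]
contact_force: [0.0, 0.1, -0.5]
opening: 0.0361
gripper_force: 29.5
time: 7.32
tcp_pos: [0.6094, 0.0653, 0.2721]
ee_rot: [-1.895, -2.504, 0.001]
contact_force: [-1.0, 0.0, -1.2]
opening: 0.0361
gripper_force: 29.5
```

```bash
python3 -m inch '0 0 0.003 0 0.02;0 0 0.002 0 0.02;0 0 0 0 0.02' 
python3 -m inch '0 0 0.003 0 0.02;0 0 0.002 0 0.02;0 0 0 0 0.02'
```

```text
time: 7.57
tcp_pos: [0.6095, 0.0654, 0.2672]
ee_rot: [-1.895, -2.505, 0.001]
contact_force: [0.0, 0.6, -1.2]
opening: 0.0362
gripper_force: 29.5
time: 7.82
tcp_pos: [0.6095, 0.0654, 0.2621]
ee_rot: [-1.895, -2.505, 0.001]
contact_force: [-0.5, -0.4, -1.2]
opening: 0.0361
gripper_force: 29.5
```

In the socket freely, no contact force; on to the shoulder.

```bash
python3 -m inch '0 0 0.003 0 0.02;0 0 0.002 0 0.02;0 0 0 0 0.02' 
python3 -m inch '0 0 0.0015 0 0.02;0 0 0 0 0.02;0 0 0 0 0.02'
```

```text
time: 8.07
tcp_pos: [0.6097, 0.0654, 0.2577]
ee_rot: [1.896, 2.505, -0.0]
contact_force: [-0.3, -0.5, -1.4]
opening: 0.0362
gripper_force: 29.7
time: 8.32
tcp_pos: [0.6097, 0.0653, 0.2572]
ee_rot: [1.896, 2.505, -0.0]
contact_force: [-4.5, -0.9, 7.2]
opening: 0.0354
gripper_force: 29.8
```

```bash
python3 -m inch '0 0 0.0015 0 0.02;0 0 0 0 0.02;0 0 0 0 0.02'
python3 -m inch '0 0 0 0 0.06;0 0 0 0 0.06;0 0 0 0 0.06;0 0 -0.005 0 0.06;0 0 0 0 0.06'
python3 -m inch '0 0 -0.03 0 0.06;0 0 -0.03 0 0.06;0 0 -0.03 0 0.06;0 0 -0.03 0 0.06;0 0 0 0 0.06'
python3 - <<'E'
from h import *
p=cap("wrist");save(p,"w3.png");W=world(p);X,Y,Z=W[...,0],W[...,1],W[...,2];ok=p["depth"]>0
m=ok&(Z>.095)&(Z<.115)&(abs(X-.61)<.045)&(abs(Y-.065)<.04);print("relay",rect(W[m]),np.percentile(Z[m],[5,50,95]))
m=ok&(Z>.05)&(Z<.068)&(abs(X-.65)<.1)&(abs(Y-.065)<.04);print("boxtop",np.median(Z[m]))
Rb=np.radians(15.6);bx=np.array([np.cos(Rb),np.sin(Rb)]);by=np.array([-np.sin(Rb),np.cos(Rb)])
o=np.array([.6099,.0647])+.085*by;print("box origin",o)
B=np.stack([(W[...,:2]-o)@bx,(W[...,:2]-o)@by],-1)
s=p["_s"];print("tcp box",(s["tcp_pos"][:2]-o)@bx,(s["tcp_pos"][:2]-o)@by,s["tcp_pos"][2])
for n in ("lever_grip","catch_top"):
  for r in bot.outline_of(raw(p),n)[:1]:
    q=r["region"]&ok&(Z>.10);print(n,r["score"],q.sum(),np.percentile(B[q],[2,50,98],axis=0).round(4).tolist(),np.percentile(Z[q],[2,50,98]).round(4))
E
```

```text
time: 8.57
tcp_pos: [0.6096, 0.0653, 0.2568]
ee_rot: [-1.895, -2.505, 0.001]
contact_force: [-7.0, -1.7, 13.4]
opening: 0.036
gripper_force: 30.0
time: 8.98
tcp_pos: [0.61, 0.0654, 0.2604]
ee_rot: [1.895, 2.505, 0.001]
contact_force: [0.0, -0.5, 0.3]
opening: 0.0577
gripper_force: 0.0
time: 9.4
tcp_pos: [0.6116, 0.0655, 0.3878]
ee_rot: [1.89, 2.498, 0.011]
contact_force: [1.3, -0.3, 1.8]
opening: 0.0598
gripper_force: 0.0
relay (array([0.6108, 0.065 ]), [36.04386520385742, 49.93025588989258], np.float32(15.73)) [0.10464638 0.10684125 0.10804167]
boxtop 0.060494885016351585
box origin [0.58704182 0.14656882]
tcp box 0.0018040706385385565 -0.08471099325084973 0.38783678975078784
lever_grip 0.85 1590 [[0.038, 0.0152], [0.0444, 0.0323], [0.0525, 0.0483]] [0.1271 0.1326 0.1349]Traceback (most recent call last):
  File "<stdin>", line 11, in <module>
    return _quantile_unchecked(
        a, q, axis, out, overwrite_input, method, keepdims, weights)
    return _ureduce(a,
                    func=_quantile_ureduce_func,
    ...<5 lines>...
                    overwrite_input=overwrite_input,
                    method=method)
    r = func(a, **kwargs)
    result = _quantile(arr,
                       quantiles=q,
    ...<2 lines>...
                       out=out,
                       weights=wgt)
    slices_having_nans = np.isnan(arr[-1, ...])
                                  ~~~^^^^^^^^^
IndexError: index -1 is out of bounds for axis 0 with size 0
```

View pics/w3.png

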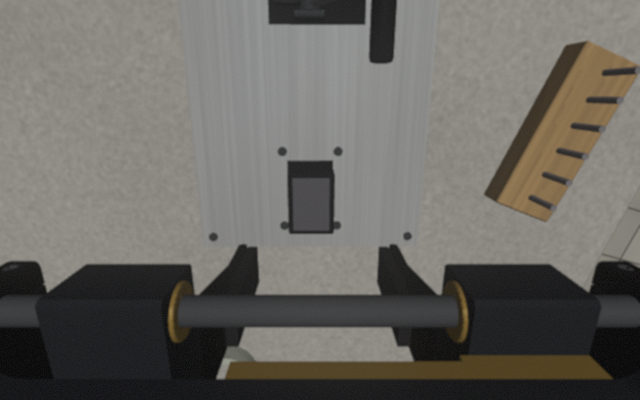

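The relay at (311,200) is home: its top is at 0.1065 m, with the box top at 0.0605. Next is the catch, starting beside it with the fingers closed.

```bash
python3 -m inch '0.03 -0.004 0 0 0;0.03 -0.004 0 0 0;0.03 -0.004 0 0 0;0.03 0 0 0 0;0.005 0 0 0 0' >/dev/null
python3 -m inch '0 0 0 0 0;0 0 0 0 0'
python3 - <<'E'
from h import *
o=np.array([.587,.1466]);Rb=np.radians(15.6);bx=np.array([np.cos(Rb),np.sin(Rb)]);by=np.array([-np.sin(Rb),np.cos(Rb)])
s=bot.sense();d=np.array(s["tcp_pos"][:2])-o;print(d@bx,d@by,s["tcp_pos"][2])
p=cap("wrist");save(p,"w4.png");W=world(p);X,Y,Z=W[...,0],W[...,1],W[...,2];ok=p["depth"]>0
B=np.stack([(W[...,:2]-o)@bx,(W[...,:2]-o)@by],-1)
q=ok&(Z>.1)&(Z<.13)&(abs(B[...,0]+.005)<.02)&(abs(B[...,1]-.065)<.03)
print(q.sum(),np.percentile(B[q],[3,50,97],axis=0).round(4).tolist(),np.percentile(Z[q],[3,50,97]).round(4))
E
```

```text
time: 10.13
tcp_pos: [0.5639, 0.1823, 0.3783]
ee_rot: [-1.894, -2.505, 0.003]
contact_force: [1.0, 0.1, -0.4]
opening: 0.0213
gripper_force: 0.0
-0.012635792266016717 0.04057433762144792 0.37828919042121817
852 [[-0.0212, 0.0645], [-0.005, 0.0705], [0.0102, 0.075]] [0.1161 0.121  0.1229]
```

View pics/w4.png

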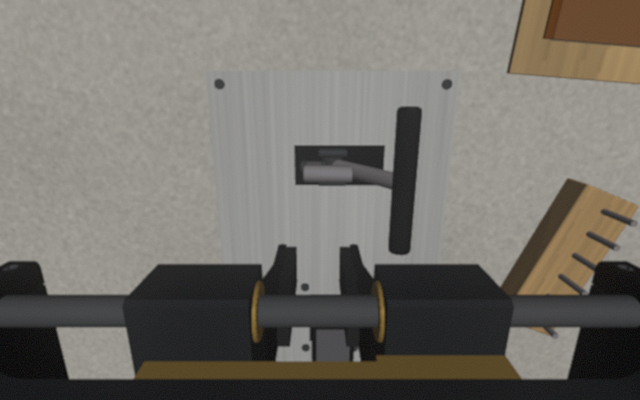

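Catch bar at (327,173), box y about 70, z 0.121, so it stands upright with a slight lean. The T-lever bar is at (405,180). Going down beside the catch, then pushing it over along its arc.

```bash
python3 -m inch '0 0 0.03 0 0;0 0 0.03 0 0;0 0 0.021 0 0;0 0 0.01 0 0;0 0 0 0 0' 
python3 -m inch '0.01 0 0 0 0;0.01 0 0 0 0;0.01 0 0.002 0 0;0.008 0 0.004 0 0;0 0 0 0 0' 
python3 -m inch '0.007 0 0.004 0 0;0.004 0 0.006 0 0;0.0045 0 0.006 0 0;0 0 0 0 0;0 0 0 0 0'
```

```text
time: 10.6
tcp_pos: [0.5633, 0.181, 0.2853]
ee_rot: [-1.895, -2.501, 0.007]
contact_force: [-0.4, 0.5, -0.1]
opening: 0.0007
gripper_force: 0.0
time: 11.02
tcp_pos: [0.5532, 0.2211, 0.2831]
ee_rot: [1.893, 2.507, 0.002]
contact_force: [-0.9, -0.4, -0.3]
opening: 0.0005
gripper_force: 0.0
time: 11.43
tcp_pos: [0.5492, 0.234, 0.2657]
ee_rot: [-1.894, -2.505, 0.002]
contact_force: [-0.4, -0.8, 0.9]
opening: 0.0003
gripper_force: 0.0
```

```bash
python3 -m inch '0 0 -0.02 0 0;0 0 -0.02 0 0;0.022 0 0 0 0;0 0 0 0 0;0 0 0.015 0 0' 
python3 -m inch '0 0 0.015 0 0;0 0 0.008 0 0;0 0 0.005 0 0;0 0 0 0 0;0 0 0 0 0' 
python3 -m inch '0 0 0.002 0 0;0 0 0 0 0'
```

```text
time: 11.85
tcp_pos: [0.5449, 0.256, 0.2953]
ee_rot: [1.892, 2.503, 0.008]
contact_force: [0.4, 0.3, 0.5]
opening: 0.0006
gripper_force: 0.0
time: 12.27
tcp_pos: [0.5438, 0.2549, 0.2637]
ee_rot: [-1.896, -2.505, 0.001]
contact_force: [-0.5, -0.0, 0.2]
opening: 0.0004
gripper_force: 0.0
time: 12.43
tcp_pos: [0.5439, 0.2551, 0.2623]
ee_rot: [1.895, 2.505, 0.001]
contact_force: [-0.6, -0.5, 0.1]
opening: 0.0004
gripper_force: 0.0
```

```bash
python3 -m inch '0 0 0.002 0 0;0 0 0 0 0;0 0 0 0 0' 
python3 -m inch '0 0 0.002 0 0;0 0 0 0 0;0 0 0 0 0'
```

```text
time: 12.68
tcp_pos: [0.544, 0.2552, 0.2604]
ee_rot: [1.895, 2.505, 0.002]
contact_force: [1.0, 0.2, 2.4]
opening: 0.0008
gripper_force: 1.0
time: 12.93
tcp_pos: [0.5442, 0.2553, 0.2598]
ee_rot: [1.895, 2.504, 0.003]
contact_force: [-2.4, -0.9, 9.6]
opening: 0.0007
gripper_force: 5.4
```

```bash
python3 -m inch '0 0 -0.03 0 0.06;0 0 -0.03 0 0.06;0 0 -0.03 0 0.06;0 0 -0.012 0 0.06;-0.02 0.014 0 0 0.06' >/dev/null
python3 -m inch '-0.02 0.015 0 0 0.06;-0.02 0.015 0 0 0.06;-0.02 0.014 0 0 0.06;0 0 0 0 0.06;0 0 0 0 0.06'
python3 - <<'E'
from h import *
o=np.array([.587,.1466]);Rb=np.radians(15.6);bx=np.array([np.cos(Rb),np.sin(Rb)]);by=np.array([-np.sin(Rb),np.cos(Rb)])
s=bot.sense();d=np.array(s["tcp_pos"][:2])-o;print(d@bx,d@by,s["tcp_pos"][2])
p=cap("wrist");save(p,"w5.png");W=world(p);X,Y,Z=W[...,0],W[...,1],W[...,2];ok=p["depth"]>0
B=np.stack([(W[...,:2]-o)@bx,(W[...,:2]-o)@by],-1)
q=ok&(Z>.066)&(Z<.1)&(abs(B[...,0]+.005)<.02)&(B[...,1]>.08)&(B[...,1]<.14)
print("catch",q.sum(),np.percentile(B[q],[3,50,97],axis=0).round(4).tolist(),np.percentile(Z[q],[3,50,97]).round(4))
q=ok&(Z>.105)&(Z<.15)&(abs(B[...,0]-.04)<.03)&(B[...,1]>.01)&(B[...,1]<.13)
print("lever",q.sum(),np.percentile(B[q],[3,50,97],axis=0).round(4).tolist(),np.percentile(Z[q],[3,50,97]).round(4))
E
```

```text
time: 13.77
tcp_pos: [0.6216, 0.1929, 0.3585]
ee_rot: [-1.897, -2.502, 0.002]
contact_force: [-0.2, -0.0, 0.3]
opening: 0.0568
gripper_force: 0.0
0.0457562547556988 0.03526933678046391 0.35850675441971214
catch 1570 [[-0.0214, 0.082], [-0.0119, 0.1093], [0.0103, 0.1194]] [0.0712 0.0754 0.079 ]
lever 4487 [[0.0308, 0.0201], [0.045, 0.0687], [0.0528, 0.1118]] [0.1128 0.1325 0.1346]
```

View pics/w5.png

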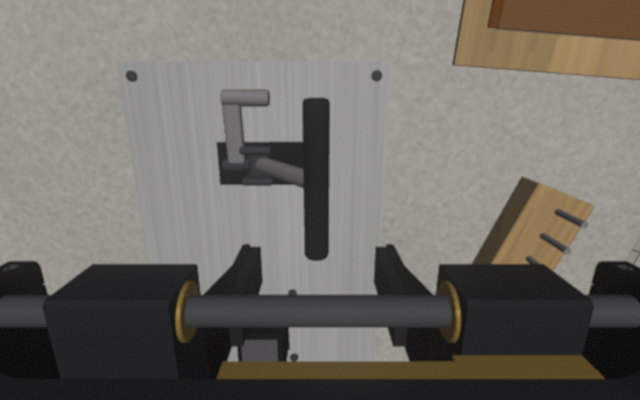

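The catch is lying down, bar at (245,97), z 0.078. Lever bar at (316,180), centred between the fingers. Gripping it.

```bash
python3 -m inch '0 0 0.03 0 0.06;0 0 0.025 0 0.06;0 0 0.0135 0 0.06;0 0 0 0 0.06;0 0 0 0 0' 25
python3 -m inch '0 0 0 0 0;0 0 0 0 0;0 0 0 0 0;0 0 0 0 0;0 0 0 0 0' 25
```

```text
time: 14.23
tcp_pos: [0.6204, 0.1945, 0.2905]
ee_rot: [-1.894, -2.505, 0.003]
contact_force: [0.6, 0.7, 0.3]
opening: 0.0578
gripper_force: 0.0
time: 14.65
tcp_pos: [0.6214, 0.1939, 0.2922]
ee_rot: [1.895, 2.504, 0.002]
contact_force: [0.0, 0.2, -0.9]
opening: 0.0276
gripper_force: 0.0
```

```bash
python3 -m inch '0 0 0 0 0;0 0 0 0 0;0 0 0 0 0;0 0 0 0 0' 25
python3 -m inch '0 -0.011 -0.0064 0 0;0 0 0 0 0;0 -0.0112 -0.0044 0 0;0 0 0 0 0' 25
python3 -m inch '0 -0.0116 -0.0027 0 0;0 0 0 0 0;0 -0.012 -0.0009 0 0;0 0 0 0 0' 25
python3 -m inch '0 -0.012 0.0009 0 0;0 0 0 0 0;0 -0.0078 0.0016 0 0;0 0 0 0 0;0 0 0 0 0' 25
```

```text
time: 14.98
tcp_pos: [0.6207, 0.1937, 0.2913]
ee_rot: [-1.895, -2.504, 0.003]
contact_force: [-4.6, -1.0, 4.7]
opening: 0.0155
gripper_force: 25.0
time: 15.32
tcp_pos: [0.6005, 0.188, 0.3035]
ee_rot: [1.894, 2.503, 0.006]
contact_force: [4.7, 2.1, 0.3]
opening: 0.0149
gripper_force: 25.0
time: 15.65
tcp_pos: [0.5787, 0.1819, 0.3087]
ee_rot: [1.893, 2.501, 0.01]
contact_force: [5.3, 3.1, 5.7]
opening: 0.015
gripper_force: 25.0
time: 16.07
tcp_pos: [0.5601, 0.1766, 0.3062]
ee_rot: [1.893, 2.501, 0.01]
contact_force: [3.2, 2.2, 8.6]
opening: 0.0152
gripper_force: 25.0
```

```bash
python3 -m inch '0 -0.0069 0.0021 0 0;0 0 0 0 0;0 0 0 0 0' 25
python3 -m inch '0 -0.003 0.001 0 0;0 0 0 0 0;0 0 0 0 0' 25
python3 - <<'E'
from h import *
o=np.array([.587,.1466]);Rb=np.radians(15.6);bx=np.array([np.cos(Rb),np.sin(Rb)]);by=np.array([-np.sin(Rb),np.cos(Rb)])
s=bot.sense();d=np.array(s["tcp_pos"][:2])-o;print(d@bx,d@by,s["tcp_pos"][2],np.array(s["contact_force"])[:2]@bx)
for n in("wrist","side","top"):
  p=cap(n);W=world(p);Z=W[...,2];ok=p["depth"]>0
  B=np.stack([(W[...,:2]-o)@bx,(W[...,:2]-o)@by],-1)
  q=ok&(Z>.122)&(Z<.15)&(B[...,0]<.06)&(B[...,0]>-.06)&(B[...,1]>.08)&(B[...,1]<.114)
  if q.sum()>5:print(n,"lever",q.sum(),np.percentile(B[q],[3,50,97],axis=0).round(4).tolist(),np.percentile(Z[q],[3,50,97]).round(4))
E
```

```text
time: 16.32
tcp_pos: [0.5535, 0.1748, 0.3038]
ee_rot: [1.893, 2.501, 0.01]
contact_force: [4.0, 2.5, 7.3]
opening: 0.0152
gripper_force: 25.0
time: 16.57
tcp_pos: [0.5508, 0.174, 0.3029]
ee_rot: [1.893, 2.501, 0.011]
contact_force: [4.4, 1.7, 8.2]
opening: 0.015
gripper_force: 25.0
-0.02747886371283824 0.03608911674933274 0.3028631769706066 4.647292952714144
wrist lever 3295 [[-0.0322, 0.0812], [-0.0252, 0.0978], [-0.0179, 0.1131]] [0.139  0.1434 0.1453]
side lever 105 [[-0.0333, 0.0816], [-0.0265, 0.0998], [-0.0195, 0.1132]] [0.1354 0.1432 0.147 ]
top lever 18 [[-0.0322, 0.1069], [-0.0266, 0.1104], [-0.0183, 0.1136]] [0.1356 0.1424 0.1469]
```

```bash
python3 -m inch '0 -0.002 0.001 0 0;0 0 0 0 0;0 0 0 0 0' 25
python3 -m inch '0 -0.002 0.001 0 0;0 0 0 0 0;0 0 0 0 0' 25
python3 -m inch '0 -0.002 0.001 0 0;0 0 0 0 0;0 0 0 0 0' 25
```

```text
time: 16.97
tcp_pos: [0.549, 0.1735, 0.302]
ee_rot: [1.893, 2.501, 0.011]
contact_force: [4.1, 1.9, 8.5]
opening: 0.015
gripper_force: 25.0
time: 17.22
tcp_pos: [0.5479, 0.1731, 0.3018]
ee_rot: [1.892, 2.499, 0.015]
contact_force: [7.3, 3.3, 8.2]
opening: 0.015
gripper_force: 25.0
time: 17.47
tcp_pos: [0.5469, 0.1729, 0.3017]
ee_rot: [1.89, 2.497, 0.02]
contact_force: [11.3, 4.9, 8.6]
opening: 0.0149
gripper_force: 25.0
```

Stop reached: the force is rising while the bar stands still. Firm up the grip and verify everything.

```bash
python3 -m inch '0 -0.001 0 0 0;0 0 0 0 0;0 0 0 0 0;0 0 0 0 0;0 0 0 0 0' 40
python3 - <<'E'
from h import *
o=np.array([.587,.1466]);Rb=np.radians(15.6);bx=np.array([np.cos(Rb),np.sin(Rb)]);by=np.array([-np.sin(Rb),np.cos(Rb)])
for n in("wrist","side","top"):
  p=cap(n);W=world(p);Z=W[...,2];ok=p["depth"]>0
  if n=="side": save(p,"s9.png")
  B=np.stack([(W[...,:2]-o)@bx,(W[...,:2]-o)@by],-1)
  for l,q in(("lever",(Z>.122)&(Z<.15)&(abs(B[...,0])<.06)&(B[...,1]>.08)&(B[...,1]<.114)),("catch",(Z>.066)&(Z<.1)&(abs(B[...,0]+.005)<.02)&(B[...,1]>.08)&(B[...,1]<.14)),("relay",(Z>.09)&(Z<.115)&(abs(B[...,0])<.03)&(B[...,1]>-.12)&(B[...,1]<-.05))):
    q&=ok
    if q.sum()>5:print(n,l,q.sum(),np.percentile(B[q],[3,50,97],axis=0).round(4).tolist(),np.percentile(Z[q],[3,50,97]).round(4))
s=bot.sense();print(s["time"],s["contact_force"],s["gripper_force"],s["opening"])
E
```

```text
time: 17.88
tcp_pos: [0.5464, 0.1728, 0.3017]
ee_rot: [1.89, 2.496, 0.022]
contact_force: [14.4, 6.5, 4.8]
opening: 0.0149
gripper_force: 40.0
wrist lever 3310 [[-0.0351, 0.081], [-0.0279, 0.0979], [-0.0207, 0.1131]] [0.138  0.1424 0.1443]
wrist catch 1717 [[-0.0204, 0.0832], [-0.01, 0.1125], [0.0097, 0.1199]] [0.0723 0.0766 0.0791]
side lever 109 [[-0.0366, 0.0812], [-0.0291, 0.0985], [-0.0219, 0.1132]] [0.132  0.1419 0.1473]
side catch 128 [[-0.023, 0.0824], [-0.0136, 0.111], [0.0075, 0.1192]] [0.0713 0.0763 0.0802]
top lever 18 [[-0.0361, 0.1065], [-0.0308, 0.1102], [-0.0214, 0.1126]] [0.136  0.1405 0.145 ]
top relay 300 [[-0.0175, -0.1086], [-0.0013, -0.0851], [0.0176, -0.0613]] [0.0945 0.1052 0.1099]
18.0333 [13.4674736   6.54981144  5.09336265] 40.00291585922241 0.014980145661191028
```

View pics/s9.png

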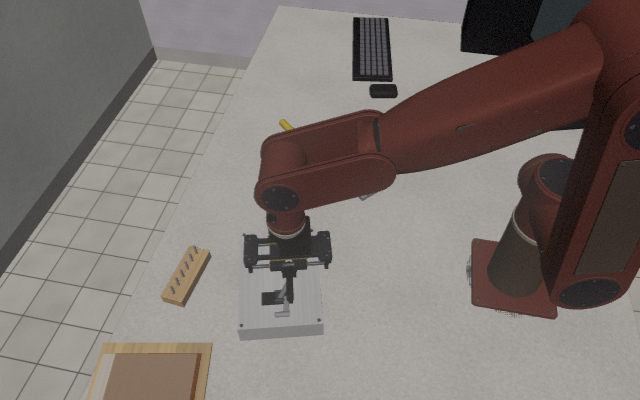

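The side view shows the gripper holding the lever at (288,275) and the catch lying at (282,312). The bar is at box x about -28 (stop at -27), and the relay is still home.

```bash
python3 -c "
from plant import bot
print(bot.close_job())"
```

```text
the job is handed in; nothing more can be done
None
```

The job is handed in at about 18 s: relay plugged home and released, catch laid down towards box +y, then the lever pulled to its stop and held in the gripper, with the tape roll, step clamp and screwdriver left alone; the hand-in gave no verdict.

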